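# Set the evaporator's drive cam with its high spot at the pointer

## Robot

A 7-joint arm with a two-finger parallel gripper is mounted at the origin on the work surface. World frame = base frame: x ahead of the robot, y to its left, z up, the work surface at z = 0. Lengths are in m, angles in rad, forces in N, time in s.
With the tool pointing down it reaches from about 0.4 to 0.875 m from the base axis. Payload 6.5 kg.
Tool frame: the origin (TCP) lies midway between the tips of the shut fingers; the grasp point (between the pads) lies 19 mm behind it; z points along the fingers, y is the line along which they close (so a half turn about z gives the same grasp; the last joint's range is limited). The gripper opens to 85 mm and grips with 20 to 120 N. Pads are 22 mm wide; open, the fingers measure 114 mm over their backs; the gripper's body (76 mm by 85 mm) begins 54 mm behind the grasp point. The pads swing forward as they close: fully open they stand 13 mm farther back than shut.
Start: joints at [1.051, 0.536, -0.004, 1.538, 0.003, 1.067, -0.071], TCP at [0.285, -0.584, 0.231] pointing down, gripper open.
Joint ranges: [-2.7, 2.7], [-0.37, 2.16], [-1.27, 1.26], [0.24, 2.4], [-1.31, 4.45], [0.19, 1.91], [-2.76, 2.76]. Speed limits (rad/s): [2.39, 2.39, 3.14, 3.14, 3.14, 3.14, 3.14].

## Interface

Orientations are given as a unit quaternion [w, x, y, z].
In Python, from rig import arm, optics, ticket gives the robot as it stands.
- The arm moves only by the tool apply_moves, never from a script. Its argument "rows" is one flat list of numbers, 6 for each row, row after row: the shift along the world's x, y, z in m, then the turn, a rotation vector about the world's x, y, z in degrees. In form: [x, y, z, ax, ay, az, x, y, z, ax, ay, az, ...]. A call has 1 to 12 rows; each row shifts and turns the commanded pose from where the row before left it; what a row does not reach is not made up. A row lasts 1/10 s, in which the tool goes at most 50 mm and 8.59 degrees, less where a joint would pass 70% of its speed; a pose out of reach is approached as far as the arm can. A call is refused whole if a number of a shift passes 0.05 or a number of a turn 8.59, either way. A call with a gripper value outside its range is refused whole. "claw" is the closure in counts, from 0 (fully open) to 255 (shut), set as the call begins (left out, the last holds). The fingers move at their own pace and stop on an object; the grip force is fixed at half the most. Time passes only in rows, so rows that do not move let the fingers close. It gives the time, the measured TCP pose, the force, the opening and the grip force at its end, in the units of the state.
- arm.sense(): the state, without advancing time (a new reading comes with each control period).
- optics.snapshot(name): name is "side" or "top"; returns the picture (480x640x3 uint8, red, green, blue); there is no depth.
- optics.camera_info(name): a dict with "mtx" (3x3 intrinsics, pixels), "R" (3x3) and "t" (3): a world point X has camera coordinates R X + t. Camera axes: x right, y down, z forward; pixel columns grow to the right and rows downward; lengths in m; the calibration is good to about 2 mm. A picture is of the moment at which its call begins. camera_info takes no time and is no camera call.
- ticket.sign_off(): hands the job in; it is judged then, once.
The state is a dict: "clock": time; "joint_positions": joint angles; "qvel": joint speeds; "joint_torque": joint torques, N m; "eef_pos": TCP position; "tcp_rot": TCP orientation; "wrist_force": force on the tool from outside, world axes, zero at the start; "wrist_torque": the same for the moment, N m; "width": opening from 0.0 (shut) to 1.0 (fully open); "finger_force": force on a finger pad.
Only numpy, scipy, OpenCV 4.12 (cv2) and the standard library are available. Lean on these libraries where they do the work, as an engineer would, in place of code of your own. Each camera call takes 0.05 s, during which the arm holds its last target. There are 200 camera calls.

## Task

The drive cam of the evaporator is on its setting stand, next to a plain round pulley that is not your concern. Turn the cam slowly, for instance by its upright finger knob, until the high spot of its rim stands right at the tip of the stand's fixed pointer, then let go and leave it stopped there.

Things in the scene. Friction and masses are not known exactly. Their poses are not given: they have to be found in the camera images.
- high_spot (a point): Tip of the one nose on the cam's rim, at mid-thickness, 53 mm above the bench. The cam is a level bare-metal plate 16 mm thick, top 61 mm above the bench, turning on an upright axle; rim radius 60 mm, but 80 mm at the nose. A boss on the axle stands 5 mm higher, 34 mm across. The nearby round pulley (radius 60 mm, like knob, same heights, axle over 270 mm away) has no nose and no pointer.
- pointer_tip (a point): Tip of the fixed steel pointer, a short level cone aimed at the cam's axle, 53 mm above the bench and 84 mm from the axle, so the high spot passes 4 mm from it. Its x axis points level from axle to pointer. Its teal post (26 mm square, 134 mm from the axle, 60 mm high) is part of the fixed stand, on the side away from the robot within 70 degrees; nothing of the stand is higher than the cam's top.
- knob_mid (a point): Centre of the cam's upright black finger knob, a cylinder 22 mm across, from 65 to 109 mm above the bench (this point at 87 mm). It stands 45 mm from the axle, exactly opposite the high spot, so the axle lies on the line from knob to high spot, 45 mm from the knob. It is a sleeve spinning freely on its own pin: it can be held without turning the hand while it is taken round the axle.
- cam (a joint): Angle of the cam about its upright axle, rad, counter-clockwise from above positive; 0 or a whole turn (6.283) when the high spot is at the pointer. It turns either way for more than a turn; light friction (about 2 N at the knob) holds it where it is left. Slowly means below half a turn per second (3.1 rad/s).
Things that resemble listed ones, but are neither listed nor needed, are in the scene too. Leave any brown, orange or pink look-alike of the part that bears high_spot alone.

How it is judged:
At the end, for the whole second after the job is handed in: The high spot of the cam stands at the pointer: within 18 mm of its tip seen from above (about 12 degrees of turn either way), and the cam is at rest (horizontal distance between high_spot and pointer_tip below 0.018 m and velocity of joint cam between -0.05 and 0.05 rad/s); the robot touches nothing.
It fails at once if the cam is spun faster than half a turn per second (velocity of joint cam above 3.1 rad/s or velocity of joint cam below -3.1 rad/s).
It also fails if it takes over 42 s, if anything falls off the work surface, if the arm or the gripper's body presses on something with over 40 N, if the wrist force passes 120 N, or if a joint passes its speed limit or range.

## Working session

There is one attempt and no reset: what is moved stays moved. The work goes in short steps, Python scripts to look and compute and a tool call to move; the robot and the scene stay as the last step left them, time stands still between calls to the robot, and variables do not carry over. Pictures are saved under pics/ and viewed, at most 10 in all, crops included, and the job is handed in when it is done.

Besides the shell and the picture viewer there is one more tool, called after "Request:" as a command line: name --argument value ..., lists and objects as JSON in quotes. apply_moves: Moves the arm, as the interface text tells. Its arguments: {"type":"object","properties":{"rows":{"type":"array"},"claw":{"type":"number"}},"required":["rows"]}

```bash
mkdir -p pics && python3 - <<'E'
from rig import arm, optics
import cv2
for n in ("top","side"):
    cv2.imwrite(f"pics/{n}0.png", optics.snapshot(n)[:,:,::-1])
    c=optics.camera_info(n); print(n,c["mtx"].round(1).tolist(),c["R"].round(3).tolist(),c["t"].round(3).tolist())
s=arm.sense(); print(s["clock"],s["eef_pos"],s["tcp_rot"],s["width"])
E
```

```text
top [[450.6, 0.0, 312.6], [0.0, 450.6, 241.5], [0.0, 0.0, 1.0]] [[-0.026, -0.999, 0.025], [-0.995, 0.024, -0.094], [0.093, -0.027, -0.995]] [-0.18, 0.474, 0.897]
side [[454.1, 0.0, 316.7], [0.0, 454.1, 236.6], [0.0, 0.0, 1.0]] [[-0.938, -0.345, -0.013], [-0.2, 0.574, -0.794], [0.282, -0.743, -0.608]] [0.399, 0.265, 0.742]
0.1 [ 0.28468689 -0.58372903  0.23051627] [-7.28126226e-04  9.74360992e-01  2.24989050e-01 -2.33345656e-04] 0.9987005304449738
```

View pics/top0.png

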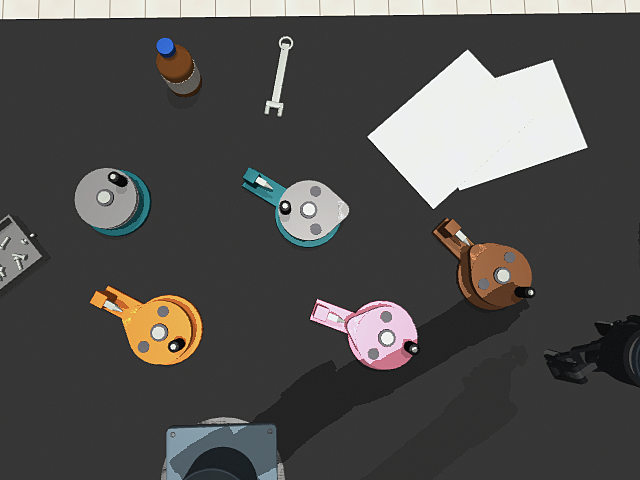

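View pics/side0.png

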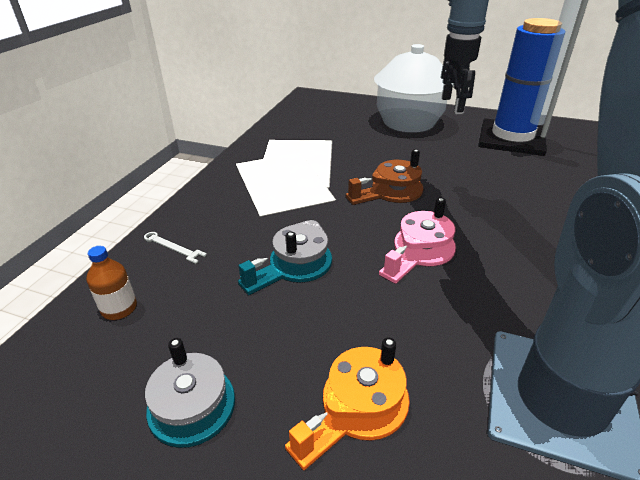

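Top view: the bare-metal cam on its teal stand has its boss at (308,210), its nose at about (347,210), its knob at (285,208) and its pointer at about (265,184). Look-alikes are the plain pulley (105,198, no nose or pointer), orange (160,332), pink (387,338) and brown (503,276). In the side view, the same cam is at (300,242), with its knob at (291,242) and pointer at (260,262). I choose the grey cam with the nose, and will check it in one crop.

```bash
cat > h.py <<'E'
import numpy as np, cv2
from rig import arm, optics
def ray(n,u,v):
    c=optics.camera_info(n); R=np.array(c["R"]); t=np.array(c["t"])
    return -R.T@t, R.T@np.linalg.solve(np.array(c["mtx"]),[u,v,1.])
def onz(n,u,v,z):
    o,d=ray(n,u,v); return o+d*(z-o[2])/d[2]
def proj(n,X):
    c=optics.camera_info(n); p=np.array(c["mtx"])@(np.array(c["R"])@X+c["t"]); return p[:2]/p[2]
def blobs(m,amin=15):
    k,l,s,c=cv2.connectedComponentsWithStats(m.astype(np.uint8)); return [(c[i].round(1).tolist(),s[i].tolist()) for i in range(1,k) if s[i,4]>=amin]
E
python3 - <<'E'
from h import *
T=cv2.imread("pics/top0.png"); S=cv2.imread("pics/side0.png")
a=cv2.resize(T[155:255,230:360],None,fx=5,fy=5,interpolation=cv2.INTER_NEAREST)
cv2.imwrite("pics/crop0.png",a)
sub=T[155:255,230:360].astype(int); mx=sub.max(2); mn=sub.min(2)
bright=(mn>195); print("bright",blobs(bright,8))
print("black",blobs(mx<25,15))
g=((mx-mn)<18)&(mx>110)
print("grey",blobs(g,50))
for nm,u,v,z in (("boss",308,210,.066),("nose",347,210,.061),("ptr",270,186,.053)):
    print(nm,onz("top",u,v,z).round(4))
E
```

```text
bright [([32.0, 26.9], [26, 22, 17, 12, 67]), ([70.5, 28.0], [57, 26, 28, 9, 28]), ([82.9, 68.0], [51, 27, 68, 58, 963]), ([82.9, 39.6], [79, 34, 12, 9, 17]), ([59.0, 49.6], [50, 44, 14, 15, 36]), ([54.5, 50.2], [52, 48, 6, 5, 20]), ([78.5, 54.0], [73, 49, 12, 11, 111])]
black [([56.0, 56.1], [50, 51, 11, 9, 35])]
grey [([32.4, 27.3], [25, 22, 16, 12, 82]), ([82.0, 54.9], [48, 25, 71, 60, 2899])]
boss [ 0.5274 -0.1829  0.066 ]
nose [ 0.5265 -0.2602  0.061 ]
ptr [ 0.5797 -0.1084  0.053 ]
```

View pics/crop0.png

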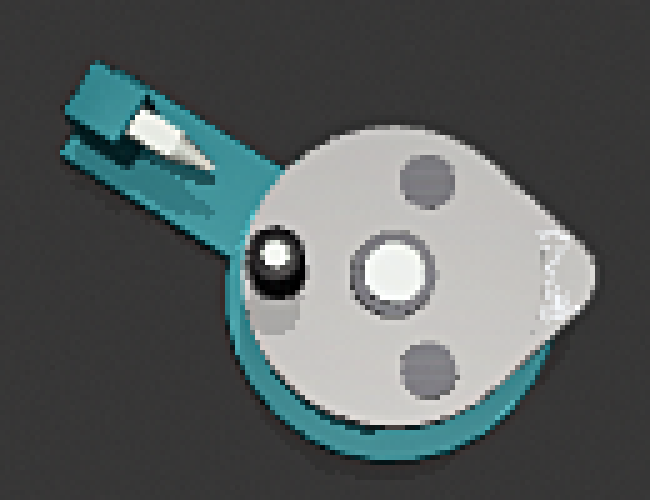

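The crop confirms it: a bare-metal cam with its nose tip at full-image (349.3,210), boss at (308.6,209.2), knob at (285,207) and pointer tip at (272.6,188.4).

```bash
python3 - <<'E'
from h import *
print("cam",ray("top",0,0)[0].round(3),ray("side",0,0)[0].round(3))
B=onz("top",308.6,209.2,.066);N=onz("top",349.3,210,.057);P=onz("top",272.6,188.4,.053)
K=onz("top",285,205.5,.109)
print(B,N,P,K)
d=lambda a,b:np.hypot(*(a-b)[:2]); an=lambda a,b:np.degrees(np.arctan2(*(a-b)[1::-1]))
print("dist",d(B,N),d(B,P),d(B,K),"ang N,P,K",an(N,B),an(P,B),an(K,B))
for r in (N,B): print(proj("side",r))
K2=B.copy();a=np.radians(an(N,B)+180);K2[:2]+=.045*np.array([np.cos(a),np.sin(a)])
for z in(.109,.065): K2[2]=z;print(K2.round(4),proj("top",K2),proj("side",K2))
S=cv2.imread("pics/side0.png")[215:290,230:340];print([(b[0][0]+230,b[0][1]+215,b[1]) for b in blobs(S.max(2)<25)],[(b[0][0]+230,b[0][1]+215,b[1]) for b in blobs(S.min(2)>190)])
from scipy.spatial.transform import Rotation as Ro
q=arm.sense()["tcp_rot"];print(Ro.from_quat(np.r_[q[1:],q[0]]).as_matrix().round(3))
E
```

```text
cam [ 0.383 -0.166  0.941] [0.219 0.536 0.667]
[ 0.5289592  -0.18412124  0.066     ] [ 0.52707453 -0.26517984  0.057     ] [ 0.5747068  -0.11352939  0.053     ] [ 0.52975505 -0.139383    0.109     ]
dist 0.08108051253934223 0.08411926774512511 0.04474530924595564 ang N,P,K -91.33192731989375 57.05443334926316 88.980871775976
[314.63962038 220.46425173]
[300.77223248 237.32837223]
[ 0.53   -0.1391  0.109 ] [284.86340915 205.37047134] [291.40568437 233.1982297 ]
[ 0.53   -0.1391  0.065 ] [285.67859218 209.25368804] [292.38696489 249.9054568 ]
[(291.1, 244.2, [56, 19, 10, 19, 142])] [(306.8, 222.8, [73, 6, 9, 5, 22]), (315.6, 224.4, [83, 6, 7, 6, 20]), (299.9, 237.1, [66, 19, 10, 7, 57]), (284.3, 244.1, [53, 22, 3, 15, 20]), (258.0, 260.6, [22, 43, 15, 7, 44])]
[[ 0.899  0.438 -0.001]
 [ 0.438 -0.899  0.001]
 [-0.    -0.002 -1.   ]]
```

Two views agree: the axle is at (0.529,-0.184), the nose at -91°, the pointer at 57° and the knob at (0.530,-0.139). The distances check out at 81, 84 and 45 mm. I need about +148° CCW, taking the knob from 89° to 237° on the robot's side. Next I go above the knob.

Request:
apply_moves --rows '[0.0204,0.037,-0.003,0,0,0,0.0204,0.037,-0.003,0,0,0,0.0204,0.037,-0.003,0,0,0,0.0204,0.037,-0.003,0,0,0,0.0204,0.037,-0.003,0,0,0,0.0204,0.037,-0.003,0,0,0,0.0204,0.037,-0.003,0,0,0,0.0204,0.037,-0.003,0,0,0,0.0204,0.037,-0.003,0,0,0,0.0204,0.037,-0.003,0,0,0,0.0204,0.037,-0.003,0,0,0,0.0204,0.037,-0.003,0,0,0]' --claw 60

```text
clock: 1.3
eef_pos: [0.5301, -0.1387, 0.195]
tcp_rot: [-0.0, 0.974, 0.225, -0.0]
wrist_force: [0.6, -0.3, -0.8]
width: 0.766
finger_force: 0.0
```

Request:
apply_moves --rows '[0,0,0,0,0,0,0,0,0,0,0,0,0,0,0,0,0,0]'

```text
clock: 1.6
eef_pos: [0.529, -0.1415, 0.195]
tcp_rot: [0.0, 0.975, 0.224, -0.001]
wrist_force: [-0.4, -0.2, -0.3]
width: 0.761
finger_force: 0.0
```

```bash
python3 - <<'E'
from h import *
for n in("side",): cv2.imwrite(f"pics/{n}1.png", optics.snapshot(n)[:,:,::-1])
s=arm.sense();print(s["clock"],s["eef_pos"],s["tcp_rot"],s["joint_positions"],s["width"],s["wrist_force"])
E
```

```text
1.65 [ 0.52899653 -0.14184976  0.19516308] [ 2.77377427e-04  9.74629738e-01  2.23822754e-01 -4.15215627e-04] [ 0.30502397  0.41338336 -0.16000529  1.83792889  0.08303435  0.89723572
 -1.01293482] 0.7651206842115801 [-0.36268806 -0.88714309 -0.69327377]
```

View pics/side1.png

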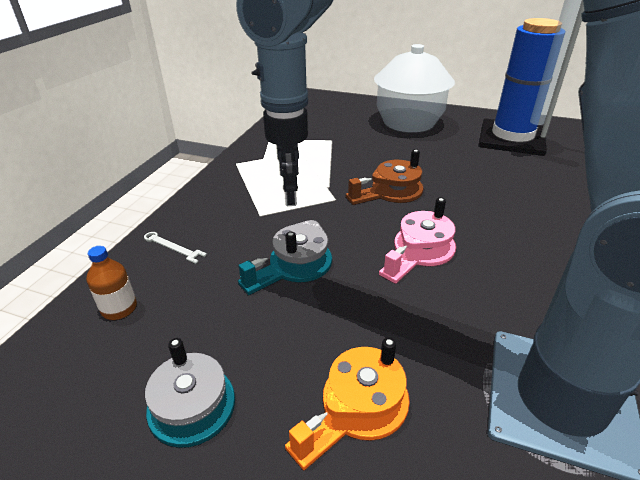

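The gripper sits over the cam's knob: fingertips at (290,203), knob at (291,242). I descend with a small correction, then close.

Request:
apply_moves --rows '[0.001,0.002,-0.02,0,0,0,0,0,-0.02,0,0,0,0,0,-0.02,0,0,0,0,0,-0.02,0,0,0,0,0,-0.02,0,0,0,0,0,-0.019,0,0,0,0,0,0,0,0,0,0,0,0,0,0,0]'

```text
clock: 2.45
eef_pos: [0.5304, -0.1393, 0.0766]
tcp_rot: [0.0, 0.975, 0.224, -0.0]
wrist_force: [0.6, -0.2, 1.4]
width: 0.771
finger_force: 0.0
```

Request:
apply_moves --rows '[0,0,0,0,0,0,0,0,0,0,0,0,0,0,0,0,0,0,0,0,0,0,0,0,0,0,0,0,0,0,0,0,0,0,0,0,0,0,0,0,0,0,0,0,0,0,0,0]' --claw 255

```text
clock: 3.25
eef_pos: [0.5315, -0.1387, 0.0773]
tcp_rot: [0.001, 0.974, 0.225, 0.001]
wrist_force: [-0.5, -0.4, 6.6]
width: 0.238
finger_force: 58.5
```

Gripped, with a width of about 20 mm and 58 N. Now I work out the arc's step numbers.

```bash
python3 - <<'E'
import numpy as np
a=np.radians(np.linspace(89,237,25));p=.045*np.c_[np.cos(a),np.sin(a)]
p=p.round(4);print((np.diff(p,axis=0)*1e4).round().astype(int).tolist())
E
```

```text
[[-49, -2], [-47, -7], [-47, -12], [-46, -17], [-43, -22], [-41, -26], [-37, -30], [-34, -35], [-30, -38], [-26, -41], [-22, -43], [-16, -45], [-12, -47], [-7, -48], [-1, -49], [4, -48], [9, -48], [14, -46], [19, -44], [24, -43], [28, -39], [32, -36], [36, -33], [39, -28]]
```

Request:
apply_moves --rows '[-0.0049,-0.0002,0,0,0,0,-0.0047,-0.0007,0,0,0,0,-0.0047,-0.0012,0,0,0,0,-0.0046,-0.0017,0,0,0,0,-0.0043,-0.0022,0,0,0,0,-0.0041,-0.0026,0,0,0,0,-0.0037,-0.003,0,0,0,0,-0.0034,-0.0035,0,0,0,0,-0.003,-0.0038,0,0,0,0,-0.0026,-0.0041,0,0,0,0,-0.0022,-0.0043,0,0,0,0,-0.0016,-0.0045,0,0,0,0]'

```text
clock: 4.45
eef_pos: [0.4877, -0.1693, 0.0773]
tcp_rot: [-0.0, 0.974, 0.225, 0.001]
wrist_force: [-0.3, 2.2, 9.9]
width: 0.238
finger_force: 59.1
```

Request:
apply_moves --rows '[-0.0012,-0.0047,0,0,0,0,-0.0007,-0.0048,0,0,0,0,-0.0001,-0.0049,0,0,0,0,0.0004,-0.0048,0,0,0,0,0.0009,-0.0048,0,0,0,0,0.0014,-0.0046,0,0,0,0,0.0019,-0.0044,0,0,0,0,0.0024,-0.0043,0,0,0,0,0.0028,-0.0039,0,0,0,0,0.0032,-0.0036,0,0,0,0,0.0036,-0.0033,0,0,0,0,0.0039,-0.0028,0,0,0,0]'

```text
clock: 5.65
eef_pos: [0.5051, -0.221, 0.0772]
tcp_rot: [-0.0, 0.974, 0.225, -0.0]
wrist_force: [-1.7, 0.5, 11.4]
width: 0.238
finger_force: 59.4
```

Request:
apply_moves --rows '[0,0,0,0,0,0,0,0,0,0,0,0,0,0,0,0,0,0,0,0,0,0,0,0]'

```text
clock: 6.05
eef_pos: [0.506, -0.2215, 0.0773]
tcp_rot: [0.001, 0.974, 0.225, 0.001]
wrist_force: [0.7, -1.7, 7.5]
width: 0.238
finger_force: 59.3
```

```bash
python3 - <<'E'
from h import *
for n in("top",): cv2.imwrite(f"pics/{n}2.png", cv2.resize(optics.snapshot(n)[140:270,220:370,::-1],None,fx=4,fy=4,interpolation=cv2.INTER_CUBIC))
p=arm.sense()["eef_pos"];d=p[:2]-[.529,-.184];print(p,np.hypot(*d),np.degrees(np.arctan2(d[1],d[0]))%360)
E
```

```text
[ 0.5060188  -0.22154777  0.07730874] 0.04402238479079504 238.53118410605717
```

View pics/top2.png

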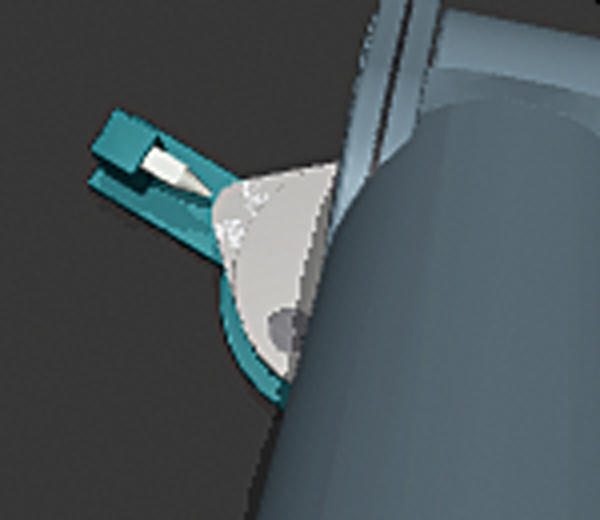

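The nose, at crop (218,200), stands at the pointer tip (212,193). I release and lift straight up.

Request:
apply_moves --rows '[0,0,0,0,0,0,0,0,0,0,0,0,0,0,0,0,0,0,0,0,0,0,0,0,0,0,0,0,0,0,0,0,0,0,0,0,0,0,0,0,0,0]' --claw 60

```text
clock: 6.8
eef_pos: [0.5054, -0.2209, 0.0762]
tcp_rot: [-0.0, 0.974, 0.225, -0.0]
wrist_force: [0.4, -0.3, -0.1]
width: 0.762
finger_force: 0.0
```

Request:
apply_moves --rows '[0,0,0.01,0,0,0,0,0,0.02,0,0,0,0,0,0.03,0,0,0,0,0,0.03,0,0,0,0,0,0.03,0,0,0,0,-0.04,0.01,0,0,0,0,-0.04,0,0,0,0,0,-0.04,0,0,0,0,0,-0.04,0,0,0,0,0,-0.04,0,0,0,0,0,0,0,0,0,0,0,0,0,0,0,0]'

```text
clock: 8.0
eef_pos: [0.5049, -0.4217, 0.2066]
tcp_rot: [-0.0, 0.975, 0.224, 0.0]
wrist_force: [-0.1, 0.6, -0.5]
width: 0.766
finger_force: 0.0
```

```bash
python3 - <<'E'
from h import *
cv2.imwrite("pics/top3.png", cv2.resize(optics.snapshot("top")[140:270,220:370,::-1],None,fx=4,fy=4,interpolation=cv2.INTER_CUBIC))
s=arm.sense();print(s["clock"],s["eef_pos"],s["wrist_force"],abs(s["qvel"]).max())
E
```

```text
8.05 [ 0.50558463 -0.42016865  0.20657542] [ 0.89653572 -0.15336686 -0.03006639] 0.020196863333912667
```

View pics/top3.png

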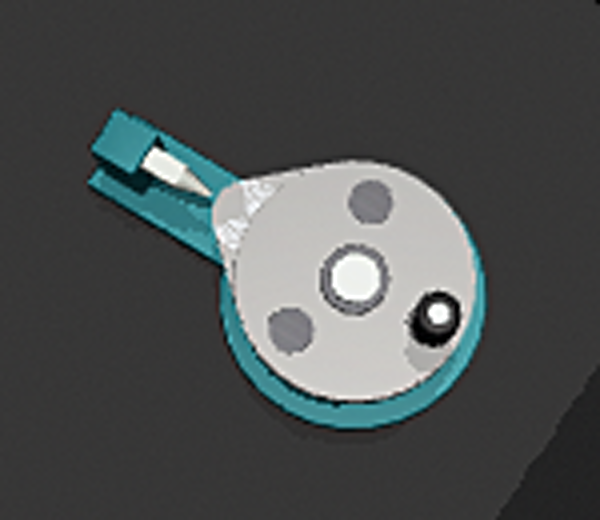

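The cam is free, with its nose at (217,200) lined up with the pointer tip (210,194) as seen from the boss (355,279). The directions agree within about 2°, and the gripper is clear.

```bash
python3 -c "
from rig import ticket
print(ticket.sign_off())"
```

```text
the job is handed in; nothing more can be done
None
```

The cam's high spot stands at the pointer tip, within about 2° by the last camera view; the gripper has let go and is clear, and the job was handed in at about 8 s (no verdict was returned).

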